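Roll the chart drum under the pen bridge onto its index line

ROBOT

A 7-joint arm with a two-finger parallel gripper is mounted at the origin on the work surface. World frame = base frame: x ahead of the robot, y to its left, z up, the work surface at z = 0. Lengths are in m, angles in rad, forces in N, time in s.
With the tool pointing down it reaches from about 0.425 to 0.925 m from the base axis. Payload 6.8 kg.
Tool frame: the origin (TCP) lies on the front face of the gripper's body, between the roots of the fingers; the fingertips stand 73 mm ahead of it and the grasp point (between the pads) lies 54 mm ahead of it; z points along the fingers, y is the line along which they close (so a half turn about z gives the same grasp; the last joint's range is limited). The gripper opens to 85 mm and grips with 20 to 120 N. Pads are 22 mm wide; open, the fingers measure 114 mm over their backs; the gripper's body (76 mm by 85 mm) begins 54 mm behind the grasp point. The pads swing forward as they close: fully open they stand 13 mm farther back than shut.
Start: joints at [1.03, 0.477, 0.022, 1.555, -0.011, 1.109, -0.083], TCP at [0.283, -0.613, 0.304] pointing down, gripper open.
Joint ranges: [-2.96, 2.96], [-0.34, 2.1], [-1.41, 1.46], [0.24, 2.44], [-1.37, 4.51], [0.17, 1.92], [-2.96, 2.96]. Speed limits (rad/s): [2.39, 2.39, 3.14, 3.14, 3.14, 3.14, 3.14].

INTERFACE

Orientations are given as a unit quaternion [w, x, y, z].
In Python, from station import bot, optics gives the robot as it stands.
- The arm moves only by the tool drive_tool, never from a script. Its argument "deltas" is a list of rows, each an object with "gripper": the closure in counts, from 0 (fully open) to 255 (shut); "offset": the shift along the tool's x, y, z in units of 1000 mm (1.0 is 1000 mm), a list of three; "angular": the turn, a rotation vector about the tool's x, y, z in units of 45 degrees (1.0 is 45 degrees), a list of three. In form: [{"gripper": gripper, "offset": [dx, dy, dz], "angular": [rx, ry, rz]}, ...]. A call has 1 to 5 rows; each row is the pose to reach, as a shift and turn from the pose commanded when the call began, along the tool's axes at that moment; what a row does not reach only later rows make up. A row lasts 1/10 s, in which the tool goes at most 50 mm and 8.59 degrees, less where a joint would pass 70% of its speed; a pose out of reach is approached as far as the arm can. A call with a number of a shift or a turn outside -1 to 1 is refused whole. A call with a gripper value outside its range is refused whole. The fingers move at their own pace and stop on an object; "grip_force" is the grip in N (left out, the last holds). Time passes only in rows, so rows that repeat a pose let the fingers close. It gives the time, the measured TCP pose, the force, the opening and the grip force at its end, in the units of the state.
- bot.get_obs(): the state, without advancing time (a new reading comes with each control period).
- optics.read_camera(name): name is "scene" or "top" or "wrist"; returns the picture (420x560x3 uint8, blue, green, red); there is no depth.
- optics.camera_model(name): a dict with "fx", "fy", "cx", "cy" (pixels), "cam_to_world" (4x4, takes a point from camera to world coordinates). Camera axes: x right, y up, looking along -z (the intrinsics and any distortion apply to the point x, -y, -z); pixel columns grow to the right and rows downward; lengths in m; the calibration is good to about 2 mm. A picture is of the moment at which its call begins: read the wrist's pose just before it. camera_model takes no time and is no camera call; for the wrist camera it gives the pose at the moment of the call.
- bot.hand_in(): hands the job in; it is judged then, once.
The state is a dict: "t": time; "q": joint angles; "joint_vel": joint speeds; "joint_torque": joint torques, N m; "eef_pos": TCP position; "tool_rot": TCP orientation; "contact_force": force on the tool from outside, world axes, zero at the start; "torque": the same for the moment, N m; "gripper_width": opening from 0.0 (shut) to 1.0 (fully open); "grasp_force": force on a finger pad.
Only numpy, scipy, OpenCV 4.12 (cv2) and the standard library are available. Lean on these libraries where they do the work, as an engineer would, in place of code of your own. Each camera call takes 0.05 s, during which the arm holds its last target. There are 200 camera calls.

TASK

Roll the aluminium chart drum away from the open slide-rule drawer and stop it under the smoked acrylic pen bridge, so that it rests with its axis right above the brass index line and parallel to it, and its whole length between the line's two end ticks. It is too fat to be picked up: keep it on the counter, roll it under control rather than dragging it or sending it off fast, and press it only gently. Do not knock the bridge, and leave the weight, compass and set square alone.

Things in the scene. Friction and masses are not known exactly. Their poses are not given: they have to be found in the camera images.
- drum: Closed aluminium cylinder lying on the counter, 104 mm in diameter, 140 mm long, 0.45 to 0.8 kg. Origin at its very centre, 52 mm above the counter; its x axis is the cylinder's axis, y and z turn as it rolls. Polished: friction about 0.45 with fingers and counter. It rolls very easily: let go at 50 mm/s it runs on about 12 mm, at 100 mm/s about 50 mm.
- drum_center (a point): The drum's centre again. It starts 3 to 6 mm from the drawer's wall and parallel to it, so nothing fits behind it there; pressing lightly on its top and moving the fingers along rolls it out (the top moves twice as far as the centre).
- drawer: Open-topped wooden drawer fixed on the counter, 260 mm (its x) by 130 mm (its y), walls 85 mm high, 10 mm thick. Origin on the counter under the middle of the outer face of its +y wall, beside which the drum starts; its y axis points from that wall to the drum and on towards the bridge. A low handle stands 40 mm out of its -x end.
- wall_top (a point): Middle of the top outer edge of the drawer wall beside which the drum starts, 85 mm above the counter.
- bridge: Fixed pen bridge. Origin on the counter in the middle of the brass index line (260 mm long along the bridge's x axis, 10 mm wide, a 40 mm cross tick at each end, flush). Its y axis points onward, away from the drawer, within 0.1 rad of the drawer's y axis; the line lies 320 to 400 mm from the drawer's wall.
- board_edge (a point): Middle of the lower front edge (drawer's side) of the bridge's rigid smoked acrylic board: 200 mm above the counter, 90 mm before the line. The board is 8 mm thick, 400 mm along x and 170 mm deep (to 80 mm past the line), on two 16 mm posts at x -180 and +180 mm, y +68 mm of the bridge. A pen arm hangs to 135 mm over the line. The drawer's side is open.
- weight: Bystander: olive painted cast-iron weight with a knob, 48 mm across, 58 mm high. Origin under its centre.
- compass: Bystander: brass spring-bow compass lying on the counter, about 125 mm long, 8 mm high. Origin on the counter near its middle.
- set_square: Bystander: smoked acrylic set square lying flat, 160 by 115 mm, 4 mm thick. Origin on the counter near its middle.

How it is judged:
On the way:
1. the drum has been rolled clear of the drawer: its centre is more than 110 mm from the drawer's wall (y of drum in the frame of drawer above 0.11 m), for 0.1 s.
At the end, for the whole second after the job is handed in: The drum lies at rest on the counter (centre below 55 mm, slower than 10 mm/s) with its centre within 8 mm of the index line, within 60 mm of the line's middle along it (its whole length between the end ticks), and its axis within 0.10 rad of the line (y of drum in the frame of bridge between -0.008 and 0.008 m and x of drum in the frame of bridge between -0.06 and 0.06 m and angle between the x axis of drum and the x axis of bridge, either way round below 0.1 rad and height (world z) of drum below 0.055 m and linear speed of drum below 0.01 m/s); the robot touches nothing.
It fails at once if the drum is lifted off the counter by more than 10 mm (height (world z) of drum above 0.062 m).
It fails at once if the drum is dragged without turning (over 50 mm/s while turning slower than 0.3 rad/s) or sent off faster than 350 mm/s ((linear speed of drum above 0.05 m/s and angular speed of drum below 0.3 rad/s) or linear speed of drum above 0.35 m/s).
It fails at once if the fingers press the drum with more than 30 N (contact force between the fingers and drum above 30 N).
It fails at once if the robot knocks the bridge with more than 15 N (contact force between any of the fingers, the arm and bridge above 15 N).
It fails at once if the weight, compass or set square is moved by more than 15 mm (distance of any of weight, compass, set_square from where it was at the start of the episode above 0.015 m).
It also fails if it takes over 72 s, if anything falls off the work surface, if the arm or the gripper's body presses on something with over 40 N, if the wrist force passes 120 N, or if a joint passes its speed limit or range.

## Working session

There is one attempt and no reset: what is moved stays moved. The work goes in short steps, Python scripts to look and compute and a tool call to move; the robot and the scene stay as the last step left them, time stands still between calls to the robot, and variables do not carry over. Pictures are saved under pics/ and viewed, at most 13 in all, crops included, and the job is handed in when it is done.

Besides the shell and the picture viewer there is one more tool, called after "Call:" as a command line: name --argument value ..., lists and objects as JSON in quotes. drive_tool: Moves the arm, as the interface text tells. Its arguments: {"type":"object","properties":{"deltas":{"type":"array"},"grip_force":{"type":"number"}},"required":["deltas"]}

```bash
mkdir -p pics; cat > h.py <<'E'
import numpy as np, cv2
from station import bot, optics
def snap(n,f):
    m=optics.camera_model(n); im=np.asarray(optics.read_camera(n)).copy(); cv2.imwrite('pics/'+f,im); np.save('pics/'+f+'.npy',im); return im,m
def ray(m,u,v):
    T=np.array(m['cam_to_world']); k=m.get('dist'); 
    d=np.array([(u-m['cx'])/m['fx'],-(v-m['cy'])/m['fy'],-1.]); return T[:3,3],T[:3,:3]@d
def onz(m,u,v,z):
    o,d=ray(m,u,v); return o+d*(z-o[2])/d[2]
def proj(m,p):
    T=np.array(m['cam_to_world']); c=T[:3,:3].T@(np.array(p)-T[:3,3]); return m['cx']+m['fx']*c[0]/-c[2], m['cy']-m['fy']*c[1]/-c[2]
E
python3 - <<'E'
from h import *
s=bot.get_obs();print(s)
for n in('top','scene'):
    im,m=snap(n,n+'0.png');print(n,m)
E
```

```text
{'t': 0.0, 'q': array([ 1.02987623,  0.47782364,  0.02236464,  1.55644686, -0.01149604,
        1.10926503, -0.08312142]), 'joint_vel': array([-0.00063906,  0.0006534 , -0.00207077, -0.0020382 , -0.00059436,
        0.00104536,  0.00022333]), 'joint_torque': array([ 5.70151201e-05, -5.96451473e+01,  1.60804119e+00, -2.81203669e+01,
        1.24868556e-02,  9.18611535e-03,  9.07763592e-06]), 'eef_pos': array([ 0.28291103, -0.61235719,  0.30291222]), 'tool_rot': array([-8.66809534e-04,  9.76676352e-01,  2.14714882e-01, -2.67561151e-04]), 'contact_force': array([1.14635556, 0.4237869 , 0.06783645]), 'torque': array([-0.04929284, -0.02204922,  0.01810957]), 'grasp_force': 0.0, 'gripper_width': 1.0009122891014273}
top {'fx': 394.5470232197382, 'fy': 394.5470232197382, 'cx': 285.72395761552394, 'cy': 214.24201781065278, 'cam_to_world': array([[-0.02347728,  0.97795829, -0.20747625,  0.39013722],
       [-0.99972312, -0.02263776,  0.00642   ,  0.00332376],
       [ 0.0015817 ,  0.20756953,  0.97821899,  1.28886329],
       [ 0.        ,  0.        ,  0.        ,  1.        ]])}
scene {'fx': 383.9728824051865, 'fy': 383.9728824051865, 'cx': 290.176018985739, 'cy': 207.56311554406835, 'cam_to_world': array([[ 0.56377558, -0.58017415,  0.58783931,  1.20117224],
       [ 0.82582154,  0.40740226, -0.38992588, -0.39330805],
       [-0.01326215,  0.70528105,  0.70880375,  0.85685237],
       [ 0.        ,  0.        ,  0.        ,  1.        ]])}
```

View pics/top0.png

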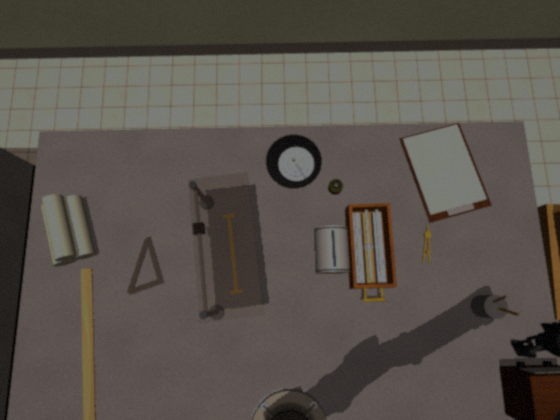

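View pics/scene0.png

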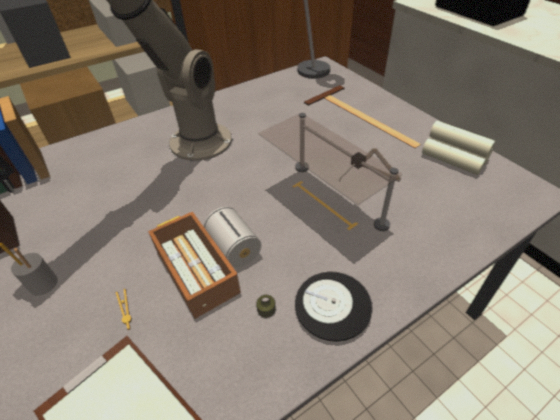

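The top view shows the drawer's near wall at column ≈348, the drum centred near (332,249), and the brass line from (229,215) to (237,292). The weight is at (335,186). The scene view agrees: the drum sits beside the drawer and the way to the bridge is clear. Next I measure these positions.

```bash
cat >> h.py <<'E'
def line_pts(im):
    h=cv2.cvtColor(im,cv2.COLOR_BGR2HSV); m=cv2.inRange(h,(10,90,60),(35,255,255)); m[:, :205]=0; m[:,260:]=0; m[:195]=0; m[310:]=0
    v,u=np.nonzero(m); return u,v
def line_world(im,mod):
    u,v=line_pts(im); P=np.array([onz(mod,a,b,0)[:2] for a,b in zip(u,v)])
    return P
E
python3 - <<'E'
from h import *
im=np.load('pics/top0.png.npy'); m=optics.camera_model('top')
P=line_world(im,m); print(len(P))
(c,s,a)=cv2.minAreaRect(P.astype(np.float32)*1000); print('line',c,s,a)
vx,vy,x0,y0=cv2.fitLine(P.astype(np.float32),cv2.DIST_L2,0,.001,.001).ravel();print(vx,vy,x0,y0)
cv2.imwrite('pics/c1.png',cv2.resize(im[160:320,180:400],None,fx=3.6,fy=3.6,interpolation=cv2.INTER_CUBIC))
E
```

```text
419
line (539.488037109375, 174.11309814453125) (264.2083435058594, 41.05414581298828) 6.066816329956055
0.99431115 0.106514536 0.5373584 0.1727551
```

View pics/c1.png

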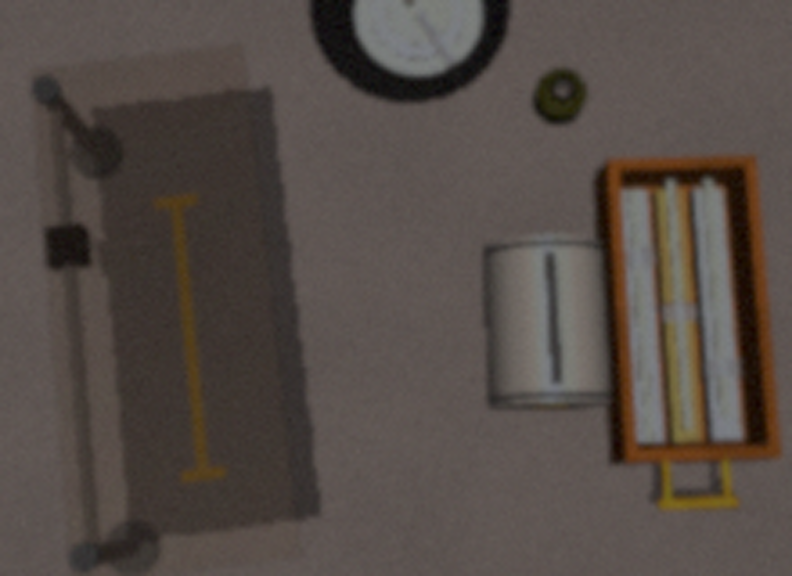

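The crop shows the drum's left edge at about (315,228)–(316,272) full-image pixels. The drawer's wall edge runs (349,204)–(352,288).

```bash
python3 - <<'E'
from h import *
im=np.load('pics/top0.png.npy'); m=optics.camera_model('top')
print('wall',[onz(m,*p,.085).round(4) for p in((348.9,204.4),(352.2,288.3))])
print('drumL',[onz(m,*p,.06).round(4) for p in((315.3,228),(316.1,272.5))])
print('slot',[onz(m,*p,.104).round(4) for p in((180+549/3.6,160+252/3.6),(180+557/3.6,160+382/3.6))])
s=bot.get_obs();from scipy.spatial.transform import Rotation as R
q=s['tool_rot'];print(R.from_quat(q[[1,2,3,0]]).as_matrix().round(3))
E
```

```text
wall [array([ 0.6724, -0.2034,  0.085 ]), array([ 0.4138, -0.1987,  0.085 ])]
drumL [array([ 0.6042, -0.0972,  0.06  ]), array([ 0.4648, -0.0942,  0.06  ])]
slot [array([ 0.5891, -0.1457,  0.104 ]), array([ 0.4797, -0.1471,  0.104 ])]
[[ 0.908  0.419 -0.001]
 [ 0.419 -0.908  0.001]
 [-0.    -0.002 -1.   ]]
```

Call:
drive_tool --deltas '[{"gripper": 0, "offset": [0, 0, -0.05], "angular": [0, 0, -0.19]}, {"gripper": 0, "offset": [0.04, -0.028, -0.05], "angular": [0, 0, -0.38]}, {"gripper": 0, "offset": [0.08, -0.056, -0.05], "angular": [0, 0, -0.57]}, {"gripper": 0, "offset": [0.12, -0.084, -0.05], "angular": [0, 0, -0.76]}, {"gripper": 0, "offset": [0.16, -0.112, -0.05], "angular": [0, 0, -0.95]}]' --grip_force 20

```text
t: 0.6
eef_pos: [0.3819, -0.4421, 0.3536]
tool_rot: [-0.0, 0.83, 0.558, -0.0]
contact_force: [0.2, -1.0, 0.1]
gripper_width: 0.998
grasp_force: 0.0
```

```bash
cat >> h.py <<'E'
from scipy.spatial.transform import Rotation as R
def to(p,zdir=(0,0,-1),ydir=(1,-.018,0)):
    "shift and turn (interface units) from the present pose"
    s=bot.get_obs(); A=R.from_quat(s['tool_rot'][[1,2,3,0]]).as_matrix()
    z=np.array(zdir,float);z/=np.linalg.norm(z);y=np.array(ydir,float);y-=z*(y@z);y/=np.linalg.norm(y)
    B=np.c_[np.cross(y,z),y,z]
    print('t',round(s['t'],2),'p',s['eef_pos'].round(4),'f',s['contact_force'].round(1),'q',s['q'].round(2))
    print('off',(A.T@(np.array(p)-s['eef_pos'])).round(4),'ang',(R.from_matrix(A.T@B).as_rotvec()/(np.pi/4)).round(4))
E
python3 -c "
from h import *
to((.534,-.17,.215))"
```

```text
t 0.6 p [ 0.3819 -0.4421  0.3536] f [ 0.2 -1.   0.1] q [ 0.91  0.29 -0.19  1.71  0.06  1.14  0.31]
off [0.3093 0.0386 0.1386] ang [-6.000e-04 -2.000e-04 -4.685e-01]
```

Call:
drive_tool --deltas '[{"gripper": 0, "offset": [0.045, 0.006, 0], "angular": [0, 0, -0.15]}, {"gripper": 0, "offset": [0.09, 0.011, 0], "angular": [0, 0, -0.3]}, {"gripper": 0, "offset": [0.135, 0.017, 0], "angular": [0, 0, -0.4685]}, {"gripper": 0, "offset": [0.18, 0.022, 0], "angular": [0, 0, -0.4685]}, {"gripper": 0, "offset": [0.225, 0.028, 0], "angular": [0, 0, -0.4685]}]'

```text
t: 1.1
eef_pos: [0.4934, -0.2451, 0.3537]
tool_rot: [-0.0, 0.716, 0.699, -0.0]
contact_force: [0.2, -0.4, 0.1]
gripper_width: 1.001
grasp_force: 0.0
```

```bash
python3 -c "
from h import *
to((.534,-.17,.200))"
```

```text
t 1.1 p [ 0.4934 -0.2451  0.3537] f [ 0.2 -0.4  0.1] q [ 0.66  0.25 -0.37  1.77  0.1   1.13  0.23]
off [0.0761 0.0388 0.1537] ang [-0.0006  0.     -0.0077]
```

Call:
drive_tool --deltas '[{"gripper": 0, "offset": [0.036, 0.019, 0.025], "angular": [0, 0, -0.004]}, {"gripper": 0, "offset": [0.071, 0.036, 0.05], "angular": [0, 0, -0.008]}, {"gripper": 0, "offset": [0.075, 0.038, 0.095], "angular": [0, 0, -0.008]}, {"gripper": 0, "offset": [0.075, 0.038, 0.135], "angular": [0, 0, -0.008]}, {"gripper": 0, "offset": [0.075, 0.038, 0.153], "angular": [0, 0, -0.008]}]'

```text
t: 1.6
eef_pos: [0.5309, -0.1717, 0.1969]
tool_rot: [-0.003, 0.713, 0.701, -0.002]
contact_force: [-0.3, 0.2, 0.3]
gripper_width: 0.998
grasp_force: 0.0
```

```bash
python3 - <<'E'
from h import *
to((.534,-.17,.18))
im,m=snap('wrist','w1.png'); im2,_=snap('scene','s1.png')
cv2.imwrite('pics/v1.png',np.vstack([cv2.resize(im,(400,300)),cv2.resize(im2[120:330,100:380],(400,300))]))
E
```

```text
t 1.6 p [ 0.5309 -0.1717  0.1969] f [-0.3  0.2  0.3] q [ 0.5   0.44 -0.38  1.91  0.22  0.83 -0.01]
off [0.0017 0.0032 0.0169] ang [-0.0075 -0.002   0.0022]
```

View pics/v1.png

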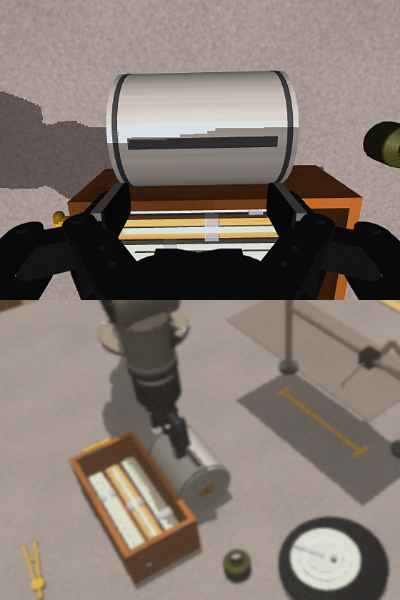

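The wrist view shows both fingers straddling the drum's length symmetrically, just behind its top. The weight is off to the right. Now I lower until contact.

Call:
drive_tool --deltas '[{"gripper": 0, "offset": [0.002, 0.003, 0.01], "angular": [0, 0, 0]}, {"gripper": 0, "offset": [0.002, 0.003, 0.015], "angular": [0, 0, 0]}, {"gripper": 0, "offset": [0.002, 0.003, 0.018], "angular": [0, 0, 0]}, {"gripper": 0, "offset": [0.002, 0.003, 0.02], "angular": [0, 0, 0]}, {"gripper": 0, "offset": [0.002, 0.003, 0.021], "angular": [0, 0, 0]}]'

```text
t: 2.2
eef_pos: [0.5362, -0.1709, 0.1803]
tool_rot: [0.0, 0.713, 0.701, 0.0]
contact_force: [-0.4, -0.5, 0.7]
gripper_width: 1.002
grasp_force: 0.0
```

Call:
drive_tool --deltas '[{"gripper": 0, "offset": [0, 0, 0.0015], "angular": [0, 0, 0]}, {"gripper": 0, "offset": [0, 0, 0.003], "angular": [0, 0, 0]}, {"gripper": 0, "offset": [0, 0, 0.0045], "angular": [0, 0, 0]}, {"gripper": 0, "offset": [0, 0, 0.0055], "angular": [0, 0, 0]}, {"gripper": 0, "offset": [0, 0, 0.006], "angular": [0, 0, 0]}]'

```text
t: 2.7
eef_pos: [0.536, -0.1707, 0.1738]
tool_rot: [-0.0, 0.713, 0.701, -0.0]
contact_force: [-0.1, -0.4, -0.0]
gripper_width: 1.001
grasp_force: 0.0
```

Call:
drive_tool --deltas '[{"gripper": 0, "offset": [0, 0, 0.001], "angular": [0, 0, 0]}, {"gripper": 0, "offset": [0, 0, 0.002], "angular": [0, 0, 0]}, {"gripper": 0, "offset": [0, 0, 0.003], "angular": [0, 0, 0]}, {"gripper": 0, "offset": [0, 0, 0.0035], "angular": [0, 0, 0]}, {"gripper": 0, "offset": [0, 0, 0.004], "angular": [0, 0, 0]}]'

```text
t: 3.2
eef_pos: [0.536, -0.1707, 0.1698]
tool_rot: [-0.0, 0.713, 0.701, -0.0]
contact_force: [0.6, 0.1, 0.6]
gripper_width: 0.999
grasp_force: 0.0
```

Call:
drive_tool --deltas '[{"gripper": 0, "offset": [0, 0, 0.001], "angular": [0, 0, 0]}, {"gripper": 0, "offset": [0, 0, 0.002], "angular": [0, 0, 0]}, {"gripper": 0, "offset": [0, 0, 0.003], "angular": [0, 0, 0]}, {"gripper": 0, "offset": [0, 0, 0.004], "angular": [0, 0, 0]}, {"gripper": 0, "offset": [0, 0, 0.005], "angular": [0, 0, 0]}]'

```text
t: 3.7
eef_pos: [0.536, -0.1707, 0.1648]
tool_rot: [-0.0, 0.713, 0.701, 0.0]
contact_force: [-0.4, -0.6, 1.1]
gripper_width: 0.999
grasp_force: 0.0
```

Call:
drive_tool --deltas '[{"gripper": 0, "offset": [0, 0, 0.0006], "angular": [0, 0, 0]}, {"gripper": 0, "offset": [0, 0, 0.0012], "angular": [0, 0, 0]}, {"gripper": 0, "offset": [0, 0, 0.0018], "angular": [0, 0, 0]}, {"gripper": 0, "offset": [0, 0, 0.0024], "angular": [0, 0, 0]}, {"gripper": 0, "offset": [0, 0, 0.003], "angular": [0, 0, 0]}]'

```text
t: 4.2
eef_pos: [0.536, -0.1707, 0.1619]
tool_rot: [0.0, 0.713, 0.701, 0.0]
contact_force: [0.9, 0.1, -0.0]
gripper_width: 1.001
grasp_force: 0.0
```

```bash
python3 - <<'E'
from h import *
to((.536,-.17,.16))
im,m=snap('wrist','w2.png')
E
```

```text
t 4.2 p [ 0.536  -0.1707  0.1619] f [ 0.9  0.1 -0. ] q [ 0.48  0.5  -0.37  1.93  0.25  0.76 -0.04]
off [ 0.0007 -0.      0.0019] ang [ 0.0001 -0.      0.0004]
```

View pics/w2.png

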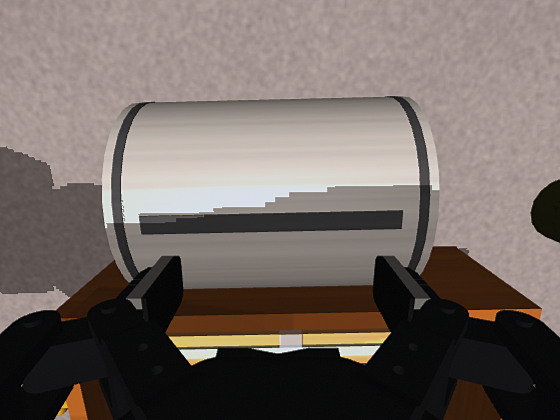

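The wrist picture shows both tips just over the drum's back, about 20 mm behind the slot line (row ≈222), and not touching yet. I keep lowering.

Call:
drive_tool --deltas '[{"gripper": 0, "offset": [0, 0, 0.0005], "angular": [0, 0, 0]}, {"gripper": 0, "offset": [0, 0, 0.001], "angular": [0, 0, 0]}, {"gripper": 0, "offset": [0, 0, 0.0015], "angular": [0, 0, 0]}, {"gripper": 0, "offset": [0, 0, 0.002], "angular": [0, 0, 0]}, {"gripper": 0, "offset": [0, 0, 0.002], "angular": [0, 0, 0]}]'

```text
t: 4.75
eef_pos: [0.5361, -0.1711, 0.1604]
tool_rot: [0.0, 0.713, 0.701, -0.0]
contact_force: [-1.9, 0.1, 5.8]
gripper_width: 1.005
grasp_force: 2.5
```

Call:
drive_tool --deltas '[{"gripper": 0, "offset": [0.004, 0, -0.0004], "angular": [0, 0, 0]}, {"gripper": 0, "offset": [0.009, 0, -0.0009], "angular": [0, 0, 0]}, {"gripper": 0, "offset": [0.015, 0, -0.0013], "angular": [0, 0, 0]}, {"gripper": 0, "offset": [0.021, 0, -0.0016], "angular": [0, 0, 0]}, {"gripper": 0, "offset": [0.027, 0, -0.0018], "angular": [0, 0, 0]}]'

```text
t: 5.25
eef_pos: [0.5362, -0.1442, 0.1629]
tool_rot: [0.0, 0.714, 0.701, -0.001]
contact_force: [-5.5, -0.2, 15.8]
gripper_width: 1.003
grasp_force: 7.6
```

Call:
drive_tool --deltas '[{"gripper": 0, "offset": [0.006, 0, -0.0008], "angular": [0, 0, 0]}, {"gripper": 0, "offset": [0.013, 0, -0.0009], "angular": [0, 0, 0]}, {"gripper": 0, "offset": [0.02, 0, -0.0009], "angular": [0, 0, 0]}, {"gripper": 0, "offset": [0.027, 0, -0.0009], "angular": [0, 0, 0]}, {"gripper": 0, "offset": [0.033, 0, -0.0009], "angular": [0, 0, 0]}]'

```text
t: 5.75
eef_pos: [0.5363, -0.1106, 0.1634]
tool_rot: [-0.0, 0.713, 0.701, -0.001]
contact_force: [-7.1, -0.8, 13.0]
gripper_width: 1.004
grasp_force: 6.0
```

Call:
drive_tool --deltas '[{"gripper": 0, "offset": [0.007, 0, 0], "angular": [0, 0, 0]}, {"gripper": 0, "offset": [0.014, 0, 0], "angular": [0, 0, 0]}, {"gripper": 0, "offset": [0.021, 0, 0.0001], "angular": [0, 0, 0]}, {"gripper": 0, "offset": [0.028, 0, 0.0004], "angular": [0, 0, 0]}, {"gripper": 0, "offset": [0.033, 0, 0.0007], "angular": [0, 0, 0]}]'

```text
t: 6.25
eef_pos: [0.5377, -0.077, 0.1618]
tool_rot: [-0.0, 0.713, 0.701, 0.0]
contact_force: [-0.4, 0.1, 0.7]
gripper_width: 1.0
grasp_force: 0.4
```

```bash
python3 - <<'E'
from h import *
im,m=snap('top','t3.png')
cv2.imwrite('pics/c3.png',cv2.resize(im[160:320,180:400],None,fx=3.6,fy=3.6,interpolation=cv2.INTER_CUBIC))
E
```

```text
(no output)
```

View pics/c3.png

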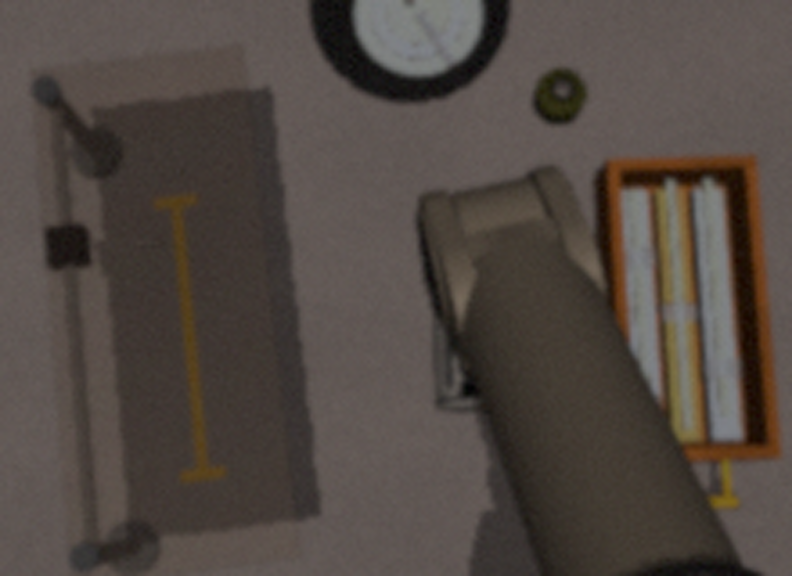

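The top view shows the drum's left edge now at full-image column ≈301, so the drum has rolled about 46 mm to centre y ≈ -0.10. Next I lift, go back and lower the fingers behind it.

Call:
drive_tool --deltas '[{"gripper": 0, "offset": [0, 0, -0.02], "angular": [0, 0, 0]}, {"gripper": 0, "offset": [-0.045, 0, -0.022], "angular": [0, 0, 0]}, {"gripper": 0, "offset": [-0.09, 0, -0.022], "angular": [0, 0, 0]}, {"gripper": 0, "offset": [-0.096, 0, -0.015], "angular": [0, 0, 0]}, {"gripper": 0, "offset": [-0.096, 0, 0], "angular": [0, 0, 0]}]'

```text
t: 6.8
eef_pos: [0.5364, -0.1763, 0.162]
tool_rot: [0.001, 0.715, 0.699, 0.0]
contact_force: [-1.0, 0.6, 0.0]
gripper_width: 1.003
grasp_force: 0.0
```

Call:
drive_tool --deltas '[{"gripper": 0, "offset": [0, 0, 0.01], "angular": [0, 0, 0]}, {"gripper": 0, "offset": [0, 0, 0.02], "angular": [0, 0, 0]}, {"gripper": 0, "offset": [0, 0, 0.028], "angular": [0, 0, 0]}, {"gripper": 0, "offset": [0, 0, 0.032], "angular": [0, 0, 0]}, {"gripper": 0, "offset": [0.002, 0, 0.032], "angular": [0, 0, 0]}]'

```text
t: 7.3
eef_pos: [0.5358, -0.1713, 0.1292]
tool_rot: [-0.0, 0.713, 0.701, -0.0]
contact_force: [0.3, -0.4, 0.2]
gripper_width: 1.0
grasp_force: 0.0
```

Call:
drive_tool --deltas '[{"gripper": 0, "offset": [0.004, 0, 0], "angular": [0, 0, 0]}, {"gripper": 0, "offset": [0.008, 0, 0], "angular": [0, 0, 0]}, {"gripper": 0, "offset": [0.012, 0, 0], "angular": [0, 0, 0]}, {"gripper": 0, "offset": [0.016, 0, 0], "angular": [0, 0, 0]}, {"gripper": 0, "offset": [0.02, 0, 0], "angular": [0, 0, 0]}]'

```text
t: 7.8
eef_pos: [0.5366, -0.1518, 0.1303]
tool_rot: [0.0, 0.713, 0.701, -0.0]
contact_force: [0.8, -1.9, 2.6]
gripper_width: 1.0
grasp_force: 1.0
```

Call:
drive_tool --deltas '[{"gripper": 0, "offset": [0.0045, 0, 0], "angular": [0, 0, -0.005]}, {"gripper": 0, "offset": [0.0095, 0, 0], "angular": [0, 0, -0.01]}, {"gripper": 0, "offset": [0.015, 0, 0], "angular": [0, 0, -0.016]}, {"gripper": 0, "offset": [0.021, 0, 0], "angular": [0, 0, -0.023]}, {"gripper": 0, "offset": [0.027, 0, 0], "angular": [0, 0, -0.03]}]'

```text
t: 8.3
eef_pos: [0.5367, -0.1238, 0.1297]
tool_rot: [-0.0, 0.705, 0.709, 0.0]
contact_force: [0.2, -0.7, 0.3]
gripper_width: 1.004
grasp_force: 0.3
```

Call:
drive_tool --deltas '[{"gripper": 0, "offset": [0.006, 0, 0], "angular": [0, 0, -0.007]}, {"gripper": 0, "offset": [0.012, 0, 0], "angular": [0, 0, -0.014]}, {"gripper": 0, "offset": [0.018, 0, 0], "angular": [0, 0, -0.021]}, {"gripper": 0, "offset": [0.024, 0, 0], "angular": [0, 0, -0.028]}, {"gripper": 0, "offset": [0.03, 0, 0], "angular": [0, 0, -0.035]}]'

```text
t: 8.8
eef_pos: [0.5367, -0.0942, 0.1299]
tool_rot: [-0.0, 0.695, 0.719, 0.0]
contact_force: [0.5, -0.4, 0.2]
gripper_width: 1.003
grasp_force: 0.1
```

Call:
drive_tool --deltas '[{"gripper": 0, "offset": [0.006, 0, 0], "angular": [0, 0, -0.007]}, {"gripper": 0, "offset": [0.012, 0, 0], "angular": [0, 0, -0.014]}, {"gripper": 0, "offset": [0.018, 0, 0], "angular": [0, 0, -0.021]}, {"gripper": 0, "offset": [0.024, 0, 0], "angular": [0, 0, -0.028]}, {"gripper": 0, "offset": [0.03, 0, 0], "angular": [0, 0, -0.035]}]'

```text
t: 9.3
eef_pos: [0.5356, -0.0643, 0.1299]
tool_rot: [-0.0, 0.685, 0.728, 0.0]
contact_force: [-0.3, -0.7, 0.2]
gripper_width: 1.0
grasp_force: 0.1
```

Call:
drive_tool --deltas '[{"gripper": 0, "offset": [0.006, 0, 0], "angular": [0, 0, -0.007]}, {"gripper": 0, "offset": [0.012, 0, 0], "angular": [0, 0, -0.014]}, {"gripper": 0, "offset": [0.017, 0, 0], "angular": [0, 0, -0.021]}, {"gripper": 0, "offset": [0.021, 0, 0], "angular": [0, 0, -0.028]}, {"gripper": 0, "offset": [0.023, 0, 0], "angular": [0, 0, -0.03]}]'

```text
t: 9.8
eef_pos: [0.5342, -0.0413, 0.1299]
tool_rot: [-0.0, 0.676, 0.737, 0.0]
contact_force: [0.2, -0.5, -0.5]
gripper_width: 1.003
grasp_force: 0.0
```

```bash
python3 - <<'E'
from h import *
T=.87 # 50 deg
to((.54,-.13,.20),(-.106*np.sin(T),.994*np.sin(T),-np.cos(T)),(.994,.106,0))
im,m=snap('top','t4.png')
cv2.imwrite('pics/c4.png',cv2.resize(im[160:320,180:400],None,fx=3.6,fy=3.6,interpolation=cv2.INTER_CUBIC))
E
```

```text
t 9.8 p [ 0.5342 -0.0413  0.1299] f [ 0.2 -0.5 -0.5] q [ 0.27  0.52 -0.38  2.    0.3   0.68 -0.22]
off [-0.0889 -0.0018 -0.0701] ang [ 0.0116  1.1073 -0.025 ]
```

View pics/c4.png

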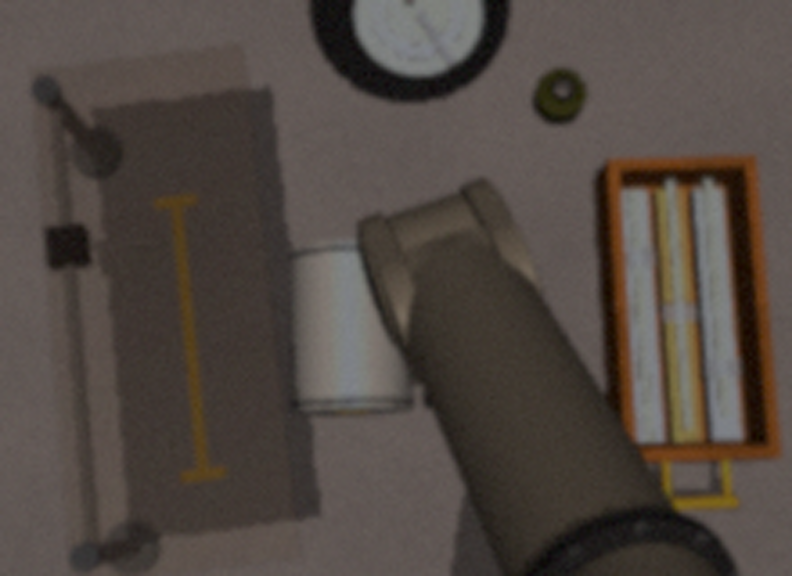

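The top view shows the drum's front edge at crop (290,250)–(294,405), so the drum is near y ≈ +0.025. Its heading has hardly turned: pushing with one finger only rolls it. It needs about 0.1 rad, and I can get that by a gentle sideways push off-axis on its -x end face. First I step aside and measure.

Call:
drive_tool --deltas '[{"gripper": 0, "offset": [-0.03, 0, 0], "angular": [0, 0, 0]}, {"gripper": 0, "offset": [-0.06, 0, -0.03], "angular": [0, 0, 0]}, {"gripper": 255, "offset": [-0.07, -0.03, -0.06], "angular": [0, 0, 0]}, {"gripper": 255, "offset": [-0.07, -0.07, -0.07], "angular": [0, 0, 0]}, {"gripper": 255, "offset": [-0.07, -0.11, -0.07], "angular": [0, 0, 0]}]'

```text
t: 10.35
eef_pos: [0.4305, -0.1217, 0.2014]
tool_rot: [0.002, 0.677, 0.736, 0.001]
contact_force: [0.3, -0.7, 0.3]
gripper_width: 0.511
grasp_force: 0.0
```

```bash
cat >> h.py <<'E'
def drum(im,m,show=None):
    g=cv2.cvtColor(im,cv2.COLOR_BGR2GRAY); b=np.load('pics/top0.png.npy'); 
    d=cv2.absdiff(im,b).max(2); k=(d>14).astype(np.uint8)*255; k[:, :185]=0;k[:,310:]=0;k[:205]=0;k[295:]=0
    if show: cv2.imwrite(show,np.hstack([cv2.resize(a[190:310,180:340],None,fx=2.4,fy=2.4,interpolation=cv2.INTER_CUBIC) for a in (cv2.cvtColor(k,cv2.COLOR_GRAY2BGR),im)]))
    return k
E
python3 - <<'E'
from h import *
to((.44,-.1,.2))
im,m=snap('top','t5.png'); drum(im,m,'pics/c5.png')
E
```

```text
t 10.35 p [ 0.4305 -0.1217  0.2014] f [ 0.3 -0.7  0.3] q [ 0.53  0.28 -0.45  2.16  0.18  0.74  0.05]
off [0.0209 0.0113 0.0014] ang [0.0044 0.0014 0.1284]
```

View pics/c5.png

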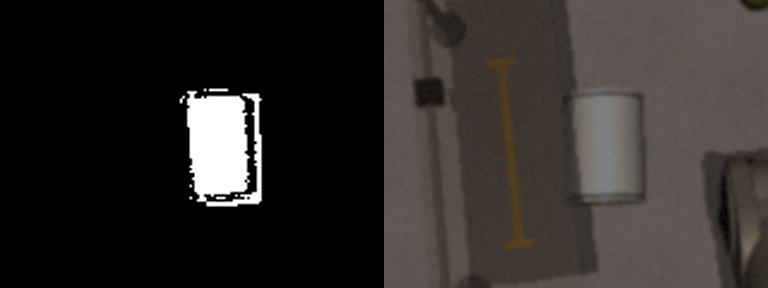

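The right panel shows the drum clear of the arm: left edge (256,228)–(257.5,274) and right edge (288,229)–(289,275) in full-image pixels. The brass line is visible to its left.

```bash
python3 - <<'E'
from h import *
im=np.load('pics/t5.png.npy'); m=optics.camera_model('top')
k=drum(im,m); 
# axis direction from brightness columns: per-row edge fit of bright body
hs=cv2.cvtColor(im,cv2.COLOR_BGR2GRAY).astype(float); hs=cv2.GaussianBlur(hs,(3,3),0)
E=[]
for v in range(234,271):
    row=hs[v,248:296]; gx=np.diff(row); 
    w=row-row.min(); w[w<.5*w.max()]=0; E.append((v,248+(w*np.arange(48)).sum()/w.sum()))
E=np.array(E); c=np.polyfit(E[:,0],E[:,1],1); print('bright axis slope',c[0])
A=onz(m,np.polyval(c,234),234,.09);B=onz(m,np.polyval(c,270),270,.09); print('angle',np.arctan2(A[1]-B[1],A[0]-B[0]))
# bounding tangents: solve centre y from left/right edges via circle tangency in plane
def tang(l,r,v):
    from math import atan2
    T=np.array(m['cam_to_world'])[:3,3]; 
    def ang(u): o,d=ray(m,u,v); return atan2(d[1],-d[2])
    a=(ang(l)+ang(r))/2; return T[1]+np.tan(a)*(T[2]-.052), .104/ (abs(ang(l)-ang(r)))
print('centre y', tang(255.8,287.9,229),tang(257.5,288.75,274.5))
print('ends', onz(m,272,228.5,.06),onz(m,273,275,.06))
E
```

```text
bright axis slope -0.023869849416375457
angle -0.04059353741943709
centre y (np.float64(0.04036354948193976), 1.2626921895784342) (np.float64(0.03873387190620355), 1.3283399226108044)
ends [0.60573828 0.03969012 0.06      ] [0.4602433  0.03897282 0.06      ]
```

Call:
drive_tool --deltas '[{"gripper": 255, "offset": [0.045, 0.003, 0], "angular": [0, 0, 0]}, {"gripper": 255, "offset": [0.09, 0.006, 0], "angular": [0, 0, 0]}, {"gripper": 255, "offset": [0.1175, 0.008, 0.02], "angular": [0, 0, 0]}, {"gripper": 255, "offset": [0.1175, 0.008, 0.055], "angular": [0, 0, 0]}, {"gripper": 255, "offset": [0.1175, 0.008, 0.083], "angular": [0, 0, 0]}]'

```text
t: 10.9
eef_pos: [0.4288, -0.0021, 0.116]
tool_rot: [0.0, 0.676, 0.737, 0.0]
contact_force: [0.2, -0.6, -0.9]
gripper_width: -0.002
grasp_force: 0.0
```

Call:
drive_tool --deltas '[{"gripper": 255, "offset": [0, 0, 0], "angular": [0, 0, 0]}, {"gripper": 255, "offset": [0, 0.002, 0], "angular": [0, 0, 0]}, {"gripper": 255, "offset": [0, 0.004, 0], "angular": [0, 0, 0]}, {"gripper": 255, "offset": [0, 0.006, 0], "angular": [0, 0, 0]}, {"gripper": 255, "offset": [0, 0.008, 0], "angular": [0, 0, 0]}]'

```text
t: 11.4
eef_pos: [0.4375, -0.0026, 0.1179]
tool_rot: [0.001, 0.677, 0.736, 0.001]
contact_force: [-0.2, -0.3, 0.4]
gripper_width: -0.001
grasp_force: 0.0
```

Call:
drive_tool --deltas '[{"gripper": 255, "offset": [0, 0.002, 0], "angular": [0, 0, 0]}, {"gripper": 255, "offset": [0, 0.004, 0], "angular": [0, 0, 0]}, {"gripper": 255, "offset": [0, 0.006, 0], "angular": [0, 0, 0]}, {"gripper": 255, "offset": [0, 0.008, 0], "angular": [0, 0, 0]}, {"gripper": 255, "offset": [0, 0.01, 0], "angular": [0, 0, 0]}]'

```text
t: 11.9
eef_pos: [0.4467, -0.0015, 0.1169]
tool_rot: [-0.0, 0.677, 0.736, -0.0]
contact_force: [-0.2, -0.7, -0.6]
gripper_width: 0.002
grasp_force: 0.0
```

Call:
drive_tool --deltas '[{"gripper": 255, "offset": [0, 0.0015, 0], "angular": [0, 0, 0]}, {"gripper": 255, "offset": [0, 0.003, 0], "angular": [0, 0, 0]}, {"gripper": 255, "offset": [0, 0.0045, 0], "angular": [0, 0, 0]}, {"gripper": 255, "offset": [0, 0.006, 0], "angular": [0, 0, 0]}, {"gripper": 255, "offset": [0, 0.0075, 0], "angular": [0, 0, 0]}]'

```text
t: 12.4
eef_pos: [0.4537, -0.0011, 0.1168]
tool_rot: [-0.0, 0.677, 0.736, -0.0]
contact_force: [-2.9, -1.5, 1.3]
gripper_width: -0.003
grasp_force: 1.3
```

Call:
drive_tool --deltas '[{"gripper": 255, "offset": [0, 0.0015, 0], "angular": [0, 0, 0]}, {"gripper": 255, "offset": [0, 0.003, 0], "angular": [0, 0, 0]}, {"gripper": 255, "offset": [0, 0.0045, 0], "angular": [0, 0, 0]}, {"gripper": 255, "offset": [0, 0.006, 0], "angular": [0, 0, 0]}, {"gripper": 255, "offset": [0, 0.0075, 0], "angular": [0, 0, 0]}]'

```text
t: 12.9
eef_pos: [0.4616, -0.0003, 0.1169]
tool_rot: [0.0, 0.677, 0.736, -0.0]
contact_force: [-3.3, -1.1, 1.5]
gripper_width: 0.001
grasp_force: 1.5
```

```bash
python3 - <<'E'
from h import *
to((.44,-.1,.2))
im,m=snap('top','t6.png'); w,_=snap('wrist','w6.png')
a=im[190:310,180:340]; a5=np.load('pics/t5.png.npy')[190:310,180:340]
f=lambda a:cv2.resize(a,(400,300),interpolation=cv2.INTER_CUBIC)
cv2.imwrite('pics/c6.png',np.vstack([np.hstack([f(a5),f(a)]),np.hstack([f(w),f(np.load('pics/scene0.png.npy'))])]))
E
```

```text
t 12.9 p [ 4.616e-01 -3.000e-04  1.169e-01] f [-3.3 -1.1  1.5] q [ 0.22  0.46 -0.43  2.17  0.34  0.58 -0.37]
off [-0.0975 -0.0299 -0.0831] ang [-0.000e+00  1.000e-04  1.305e-01]
```

View pics/c6.png

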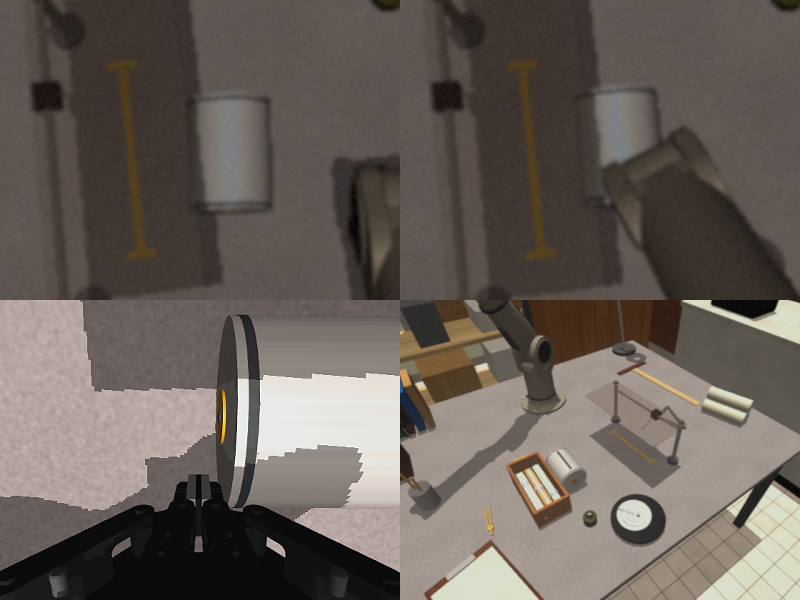

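The top-right panel shows the drum turned: its end edge runs (575,97)–(655,90). In the wrist view its silhouette edges are level, so its axis is parallel to the tool's y axis at about 0.085 rad, against 0.106 for the line. That is well within 0.1 rad. Next I go behind it and tilt the tool 45°.

Call:
drive_tool --deltas '[{"gripper": 255, "offset": [0, -0.025, 0], "angular": [0, 0, 0]}, {"gripper": 255, "offset": [-0.02, -0.025, -0.045], "angular": [0, 0, 0]}, {"gripper": 0, "offset": [-0.06, -0.01, -0.07], "angular": [0, 0, 0]}, {"gripper": 0, "offset": [-0.094, 0.025, -0.07], "angular": [0, 0, 0]}, {"gripper": 0, "offset": [-0.094, 0.07, -0.07], "angular": [0, 0, 0]}]'

```text
t: 13.5
eef_pos: [0.5403, -0.0947, 0.1882]
tool_rot: [0.002, 0.68, 0.733, -0.001]
contact_force: [0.4, 0.2, -0.2]
gripper_width: 0.509
grasp_force: 0.0
```

Call:
drive_tool --deltas '[{"gripper": 0, "offset": [0, 0.017, 0], "angular": [0, 0.18, 0]}, {"gripper": 0, "offset": [0, 0.017, 0], "angular": [0, 0.36, 0]}, {"gripper": 0, "offset": [0, 0.017, 0], "angular": [0, 0.54, 0]}, {"gripper": 0, "offset": [0, 0.017, 0], "angular": [0, 0.72, 0]}, {"gripper": 0, "offset": [0, 0.017, 0], "angular": [0, 0.9, 0]}]'

```text
t: 14.0
eef_pos: [0.5574, -0.0875, 0.1877]
tool_rot: [-0.255, 0.634, 0.69, 0.237]
contact_force: [-0.1, 0.0, -0.7]
gripper_width: 1.002
grasp_force: 0.0
```

```bash
python3 - <<'E'
from h import *
n=np.array([-.085,.996,0]);a=(.996,.085,0)
p=np.array([.545,.04,0])-.13*n; p[2]=.092
to(p,n-[0,0,1],a)
E
```

```text
t 14.0 p [ 0.5574 -0.0875  0.1877] f [-0.1  0.  -0.7] q [ 0.85  0.73 -0.74  1.77 -0.25  1.02  0.43]
off [-0.0639 -0.0018  0.0713] ang [0.0058 0.0939 0.0007]
```

Call:
drive_tool --deltas '[{"gripper": 0, "offset": [-0.016, 0, 0.018], "angular": [0, 0.05, 0]}, {"gripper": 0, "offset": [-0.035, -0.001, 0.038], "angular": [0, 0.1, 0]}, {"gripper": 0, "offset": [-0.05, -0.002, 0.056], "angular": [0, 0.1, 0]}, {"gripper": 0, "offset": [-0.062, -0.002, 0.069], "angular": [0, 0.1, 0]}, {"gripper": 0, "offset": [-0.064, -0.002, 0.071], "angular": [0, 0.1, 0]}]'

```text
t: 14.5
eef_pos: [0.5539, -0.0893, 0.0895]
tool_rot: [-0.283, 0.625, 0.68, 0.259]
contact_force: [0.2, -1.2, -0.1]
gripper_width: 1.003
grasp_force: 0.0
```

```bash
python3 - <<'E'
from h import *
n=np.array([-.085,.996,0]);a=(.996,.085,0)
s=bot.get_obs(); to(s['eef_pos']+.02*n,n-[0,0,1],a)
im,m=snap('top','t7.png'); w,_=snap('wrist','w7.png')
E
```

```text
t 14.5 p [ 0.5539 -0.0893  0.0895] f [ 0.2 -1.2 -0.1] q [ 0.85  0.91 -0.71  1.78 -0.23  0.92  0.52]
off [ 0.0141 -0.      0.0141] ang [-0.0007 -0.0013 -0.0026]
```

Call:
drive_tool --deltas '[{"gripper": 0, "offset": [0.0035, 0, 0.0035], "angular": [0, 0, 0]}, {"gripper": 0, "offset": [0.007, 0, 0.007], "angular": [0, 0, 0]}, {"gripper": 0, "offset": [0.0105, 0, 0.0105], "angular": [0, 0, 0]}, {"gripper": 0, "offset": [0.014, 0, 0.014], "angular": [0, 0, 0]}, {"gripper": 0, "offset": [0.0165, 0, 0.0165], "angular": [0, 0, 0]}]'

```text
t: 15.1
eef_pos: [0.5523, -0.0653, 0.0917]
tool_rot: [-0.282, 0.625, 0.681, 0.259]
contact_force: [0.5, 0.5, 0.4]
gripper_width: 1.0
grasp_force: 0.0
```

Call:
drive_tool --deltas '[{"gripper": 0, "offset": [0.0025, 0, 0.0025], "angular": [0, 0, 0]}, {"gripper": 0, "offset": [0.005, 0, 0.005], "angular": [0, 0, 0]}, {"gripper": 0, "offset": [0.008, 0, 0.008], "angular": [0, 0, 0]}, {"gripper": 0, "offset": [0.0115, 0, 0.0115], "angular": [0, 0, 0]}, {"gripper": 0, "offset": [0.015, 0, 0.015], "angular": [0, 0, 0]}]'

```text
t: 15.6
eef_pos: [0.5505, -0.0445, 0.0913]
tool_rot: [-0.282, 0.625, 0.68, 0.259]
contact_force: [-1.0, 0.5, 0.5]
gripper_width: 1.005
grasp_force: 0.0
```

Call:
drive_tool --deltas '[{"gripper": 0, "offset": [0.0035, 0, 0.0035], "angular": [0, 0, 0]}, {"gripper": 0, "offset": [0.007, 0, 0.007], "angular": [0, 0, 0]}, {"gripper": 0, "offset": [0.0105, 0, 0.0105], "angular": [0, 0, 0]}, {"gripper": 0, "offset": [0.014, 0, 0.014], "angular": [0, 0, 0]}, {"gripper": 0, "offset": [0.0175, 0, 0.0175], "angular": [0, 0, 0]}]'

```text
t: 16.1
eef_pos: [0.5484, -0.0198, 0.0913]
tool_rot: [-0.282, 0.625, 0.68, 0.259]
contact_force: [0.6, 1.2, 0.3]
gripper_width: 0.997
grasp_force: 0.0
```

Call:
drive_tool --deltas '[{"gripper": 0, "offset": [0.0035, 0, 0.0035], "angular": [0, 0, 0]}, {"gripper": 0, "offset": [0.007, 0, 0.007], "angular": [0, 0, 0]}, {"gripper": 0, "offset": [0.0105, 0, 0.0105], "angular": [0, 0, 0]}, {"gripper": 0, "offset": [0.014, 0, 0.014], "angular": [0, 0, 0]}, {"gripper": 0, "offset": [0.0175, 0, 0.0175], "angular": [0, 0, 0]}]'

```text
t: 16.6
eef_pos: [0.5464, 0.0048, 0.0913]
tool_rot: [-0.282, 0.625, 0.68, 0.259]
contact_force: [-0.0, 0.9, 0.3]
gripper_width: 1.002
grasp_force: 0.0
```

```bash
python3 - <<'E'
from h import *
im,m=snap('top','t8.png'); b=np.load('pics/top0.png.npy')
T=np.array(m['cam_to_world'])[:3,3]
g=lambda i:cv2.GaussianBlur(cv2.cvtColor(i,cv2.COLOR_BGR2GRAY),(3,3),0).astype(int)
for v in (226,234,242,250,258,266):
    print(v,(g(im)-g(b))[v,205:300:2])
E
```

```text
226 [  4   4   2   4   4   4   4   2   4   2   2   4   2   4   3   4   4   6
   5   7   8   9   9  11   9   7  13  22   0 -11 -12  -2   6   5   5 -13
 -58 -69 -64 -47 -41 -43 -47 -45 -30  -3   5   6]
234 [  5   4   3   3   3   2   4   3   3   2   5   5   4   4   4   6  11  12
  16  18  20  23  24  24  22  23  31  51  25   1 -15 -22 -29 -39 -44 -43
 -37 -54 -69 -72 -73 -71 -74 -75 -73 -72 -71 -66]
242 [  4   4   5   3   3   4   3   3   3   4   4   4   5   3   3   2   8  12
  16  16  19  21  25  26  24  22  24  40  42  10  -8 -25 -19   3   7   5
   6   4 -27 -68 -71 -72 -71 -71 -69 -70 -70 -66]
250 [  4   6   6   4   6   3   4   5   3   3   5   7   5   4   3   3   6  10
  13  15  19  23  24  25  23  23  24  32  51  24   1 -19 -22   1   6   5
   5   4  -9 -47 -68 -72 -69 -69 -73 -72 -73 -73]
258 [  6   4   6   4   5   3   5   2   4   5   4   4   5   3   4   2   5  10
  14  17  19  21  23  26  25  24  24  25  44  42  10 -10 -28  -8   5   5
   2 -11 -55 -73 -73 -71 -49 -37 -44 -38  -8   5]
266 [  6   4   4   3   2   2   5   5   5   4   4   3   4   4   4   2   0   7
  11  15  16  19  22  24  26  24  21  23  30  47  22  -4 -25 -30 -20 -21
 -13 -17 -56 -72 -72 -69 -69 -69 -60 -44 -24  -6]
```

```bash
cat >> h.py <<'E'
def tang(m,l,r,v):
    T=np.array(m['cam_to_world'])[:3,3]
    def ang(u): o,d=ray(m,u,v); return np.arctan2(d[1],-d[2])
    a=(ang(l)+ang(r))/2; return T[1]+np.tan(a)*(T[2]-.052)
E
python3 - <<'E'
from h import *
m=optics.camera_model('top'); s=bot.get_obs()
y=[tang(m,236.7,270.2,242),tang(m,237.4,271.3,258)]; c=np.array([.54,np.mean(y)]); print(y)
im=np.load('pics/top0.png.npy'); P=line_world(im,m)
print('dist to line',(c-[.5395,.1735])@[-.106,.994],'tcp to drum',(c-s['eef_pos'][:2])@[-.085,.996])
E
```

```text
[np.float64(0.098998738713354), np.float64(0.09651375960896326)]
dist to line -0.07534228833380832 tcp to drum 0.09208053967321514
```

Call:
drive_tool --deltas '[{"gripper": 0, "offset": [0.003, 0, 0.003], "angular": [0, 0, 0]}, {"gripper": 0, "offset": [0.0065, 0, 0.0065], "angular": [0, 0, 0]}, {"gripper": 0, "offset": [0.01, 0, 0.01], "angular": [0, 0, 0]}, {"gripper": 0, "offset": [0.0135, 0, 0.0135], "angular": [0, 0, 0]}, {"gripper": 0, "offset": [0.017, 0, 0.017], "angular": [0, 0, 0]}]'

```text
t: 17.15
eef_pos: [0.5443, 0.0288, 0.0914]
tool_rot: [-0.282, 0.625, 0.68, 0.259]
contact_force: [0.3, 0.4, 0.6]
gripper_width: 0.999
grasp_force: 0.0
```

Call:
drive_tool --deltas '[{"gripper": 0, "offset": [0.0035, 0, 0.0035], "angular": [0, 0, 0]}, {"gripper": 0, "offset": [0.0065, 0, 0.0065], "angular": [0, 0, 0]}, {"gripper": 0, "offset": [0.0095, 0, 0.0095], "angular": [0, 0, 0]}, {"gripper": 0, "offset": [0.012, 0, 0.012], "angular": [0, 0, 0]}, {"gripper": 0, "offset": [0.014, 0, 0.014], "angular": [0, 0, 0]}]'

```text
t: 17.65
eef_pos: [0.5426, 0.0484, 0.0914]
tool_rot: [-0.282, 0.625, 0.68, 0.259]
contact_force: [0.1, -0.8, -0.7]
gripper_width: 0.998
grasp_force: 0.0
```

Call:
drive_tool --deltas '[{"gripper": 0, "offset": [0.0015, 0, 0.0015], "angular": [0, 0, 0]}, {"gripper": 0, "offset": [0.003, 0, 0.003], "angular": [0, 0, 0]}, {"gripper": 0, "offset": [0.0045, 0, 0.0045], "angular": [0, 0, 0]}, {"gripper": 0, "offset": [0.006, 0, 0.006], "angular": [0, 0, 0]}, {"gripper": 0, "offset": [0.006, 0, 0.006], "angular": [0, 0, 0]}]'

```text
t: 18.15
eef_pos: [0.5419, 0.0569, 0.0914]
tool_rot: [-0.282, 0.625, 0.68, 0.259]
contact_force: [-0.0, -0.3, -0.4]
gripper_width: 1.002
grasp_force: 0.0
```

```bash
python3 - <<'E'
from h import *
print(bot.get_obs()['eef_pos'])
im,m=snap('top','t9.png')
a=im[200:300,200:290]; cv2.imwrite('pics/c9.png',cv2.resize(a,(540,600),interpolation=cv2.INTER_CUBIC))
E
```

```text
[0.54189993 0.05687061 0.09142546]
```

View pics/c9.png

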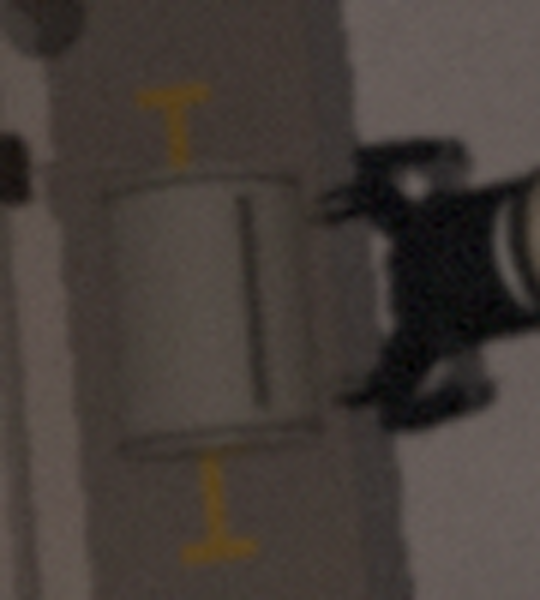

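The drum is now astride the line: left edge about (103,180)–(122,440), right edge (300,180)–(323,440), slot nearly parallel to the line. The fingers are just behind it. I compute the remaining offset from these.

```bash
python3 - <<'E'
from h import *
m=optics.camera_model('top'); im=np.load('pics/t9.png.npy')
f=lambda u,v:(200+u/6,200+v/6)
for v,l,r,lu in((180,103,300,182.5),(310,113,311,196.2),(440,122,323,209)):
    L,vv=f(l,v);Rr,_=f(r,v); cy=tang(m,L,Rr,vv); lp=onz(m,*f(lu,v),0)
    # compare at x of axis point
    xa=onz(m,(L+Rr)/2,vv,.06)[0]; ly=.1735+(xa-.5395)*.106
    print(xa,cy,'line y',ly,'diff',cy-ly)
g=cv2.GaussianBlur(cv2.cvtColor(im,cv2.COLOR_BGR2GRAY),(3,3),0).astype(int)-cv2.GaussianBlur(cv2.cvtColor(np.load('pics/top0.png.npy'),cv2.COLOR_BGR2GRAY),(3,3),0)
for v in(240,250,260): print(v,g[v,208:266])
E
```

```text
0.6037486898347606 0.16173889343542913 line y 0.1803103611224846 diff -0.018571467687055476
0.5350615567607876 0.1559864440631606 line y 0.17302952501664348 diff -0.017043080953482892
0.4679246242718551 0.15035846094029748 line y 0.16591301017281662 diff -0.015554549232519144
240 [  4   5   4   3   3   4   3   4   5   4   3   7  11  13  13  15  17  19
  20  19  20  19  15  16  18  21  23  23  22  21  18  11   0  -6  -3   4
   8  10   9   6   3   0  -1   1   3   4   3   4   5   3   4   4   4   3
   0 -10 -28 -50]
250 [  7   5   3   4   6   6   4   3   3   4   4   5   8   9  11  13  14  18
  21  21  21  20  17  15  14  16  19  22  23  22  20  16   7  -3  -7  -1
   8  12  12   9   5   3   0  -1   0   1   2   3   3   5   6   4   4   3
   1  -5 -22 -43]
260 [  4   3   5   5   4   3   3   4   4   4   2   2   4   7  11  12  13  14
  16  17  18  20  21  18  16  15  15  18  21  23  21  20  16   6  -4  -3
   3   9  11  10   7   5   2  -1  -1   2   4   3   3   4   4   3   2  -1
 -10 -28 -50 -65]
```

Call:
drive_tool --deltas '[{"gripper": 0, "offset": [0.0014, 0, 0.0014], "angular": [0, 0, 0]}, {"gripper": 0, "offset": [0.0028, 0, 0.0028], "angular": [0, 0, 0]}, {"gripper": 0, "offset": [0.0042, 0, 0.0042], "angular": [0, 0, 0]}, {"gripper": 0, "offset": [0.0056, 0, 0.0056], "angular": [0, 0, 0]}, {"gripper": 0, "offset": [0.007, 0, 0.007], "angular": [0, 0, 0]}]'

```text
t: 18.7
eef_pos: [0.5411, 0.0666, 0.0914]
tool_rot: [-0.282, 0.625, 0.68, 0.259]
contact_force: [0.1, -0.7, 1.0]
gripper_width: 0.999
grasp_force: 0.5
```

Call:
drive_tool --deltas '[{"gripper": 0, "offset": [0.0014, 0, 0.0014], "angular": [0, 0, 0]}, {"gripper": 0, "offset": [0.0028, 0, 0.0028], "angular": [0, 0, 0]}, {"gripper": 0, "offset": [0.0042, 0, 0.0042], "angular": [0, 0, 0]}, {"gripper": 0, "offset": [0.0042, 0, 0.0042], "angular": [0, 0, 0]}, {"gripper": 0, "offset": [0.0042, 0, 0.0042], "angular": [0, 0, 0]}]'

```text
t: 19.2
eef_pos: [0.5406, 0.0723, 0.0913]
tool_rot: [-0.282, 0.625, 0.68, 0.259]
contact_force: [-0.3, 0.2, -0.0]
gripper_width: 0.999
grasp_force: 0.0
```

```bash
cat >> h.py <<'E'
def shift(fa,fb):
    "image shift (px, columns) of the drum body between two top pictures, and drum slot/dark-edge columns"
    G=lambda f:cv2.GaussianBlur(cv2.cvtColor(np.load('pics/'+f),cv2.COLOR_BGR2GRAY),(3,3),0).astype(int)
    b=G('top0.png.npy')
    for v in(236,243,250,257,264): print(v,(G(fa)-b)[v,208:262],'\n',(G(fb)-b)[v,208:262])
E
python3 - <<'E'
from h import *
print(bot.get_obs()['eef_pos'])
snap('top','t10.png'); np.set_printoptions(linewidth=300)
shift('t9.png.npy','t10.png.npy')
E
```

```text
[0.54063225 0.07233959 0.09132337]
236 [  5   5   4   4   4   5   4   3   3   3   5   8  10  13  13  13  15  17  19  20  18  16  15  15  19  24  25  24  21  18  13   5  -4  -5   2  11  13  10   7   5   2  -1  -4  -7  -9 -13 -18 -22 -22 -20 -17 -17 -25 -42] 
 [  5   5   3   2   1   5   8  11  14  16  16  17  18  20  20  19  22  25  24  18   5  -8  -8   1  13  20  21  19  16  14  12  10   9   7   2  -1  -2  -3  -5  -9 -12 -15 -16 -16 -16 -20 -21 -24 -32 -38 -39 -41 -48 -62]
243 [ 6  5  3  3  2  3  4  5  4  3  5  7  9 11 12 13 15 19 19 19 21 20 16 14 15 19 22 22 21 20 19 13  1 -5 -2  6  8  9  9  6  2  1  0  2  4  5  5  6  6  6  7  5  3  3] 
 [  6   6   5   4   4   6   8  11  13  15  17  18  17  18  19  20  22  25  25  23  14   1 -10  -5   5  13  17  18  17  14  13  12   9   8   5   3  -2  -2   1   3   4   4   4   5   5   6   4   4   4   2  -4 -19 -32 -42]
250 [ 7  5  3  4  6  6  4  3  3  4  4  5  8  9 11 13 14 18 21 21 21 20 17 15 14 16 19 22 23 22 20 16  7 -3 -7 -1  8 12 12  9  5  3  0 -1  0  1  2  3  3  5  6  4  4  3] 
 [  6   6   4   3   3   4   5   6   9  13  15  16  17  18  18  19 
[... 282 characters left out ...]
5  2 -1  0  2  3  3  3  3  2  2  0  1] 
 [  4   6   6   4   3   5   6   7  10  13  15  15  16  18  20  20  21  22  23  24  25  17   1  -9  -7   3  11  16  18  17  15  14  13  11   9   5   3   1   0   2   5   3   3   4   4   3   3   2   3   0 -11 -24 -35 -38]
264 [  4   6   6   5   4   4   4   3   2   3   3   4   5   6   7   9  10  13  15  16  18  18  20  19  16  12  13  17  21  22  21  20  18  11   0  -5  -2   6  11  11   8   6   4   1  -1  -1  -2  -3  -4  -6  -9 -11 -17 -26] 
 [  6   6   6   5   4   2   2   5   7  11  13  14  15  17  16  16  17  19  21  23  24  19   9  -4  -8  -2   6  11  16  18  16  15  13  11  10  10   6   2  -1  -3  -2  -2  -4  -4  -3  -2  -5 -10 -18 -27 -36 -41 -42 -40]
```

The drum moved on about 16–17 mm, so it should be within a couple of millimetres. I back the fingers off and check with a last close view.

Call:
drive_tool --deltas '[{"gripper": 0, "offset": [-0.004, 0, -0.004], "angular": [0, 0, 0]}, {"gripper": 0, "offset": [-0.01, 0, -0.01], "angular": [0, 0, 0]}, {"gripper": 0, "offset": [-0.017, 0, -0.017], "angular": [0, 0, 0]}, {"gripper": 0, "offset": [-0.02, 0, -0.02], "angular": [0, 0, 0]}, {"gripper": 0, "offset": [-0.02, 0, -0.02], "angular": [0, 0, 0]}]'

```text
t: 19.75
eef_pos: [0.5435, 0.0426, 0.0911]
tool_rot: [-0.281, 0.626, 0.68, 0.259]
contact_force: [-0.1, -0.4, 0.9]
gripper_width: 1.002
grasp_force: 0.0
```

```bash
python3 - <<'E'
from h import *
im,m=snap('top','t11.png'); s,_=snap('scene','s11.png')
a=im[205:300,205:265]; b=s[150:260,270:390]
im12,_=snap('top','t12.png'); print(cv2.absdiff(im,im12)[215:285,205:260].mean())
cv2.imwrite('pics/c11.png',cv2.convertScaleAbs(np.hstack([cv2.resize(a,(360,570),interpolation=cv2.INTER_CUBIC),cv2.resize(b,(436,570),interpolation=cv2.INTER_CUBIC)[:, :436]]),alpha=1.6))
E
```

```text
1.8277922077922077
```

View pics/c11.png

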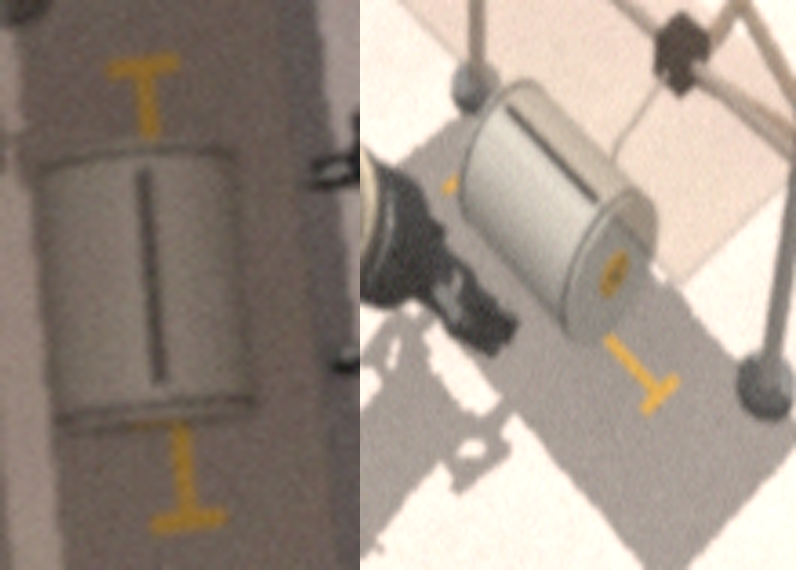

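The drum sits centred over the line, its edges close to parallel with it. In the scene panel the brass dot on the +x end face is at (613,272), with the line coming out right below it. I compute the centre from both views.

```bash
python3 - <<'E'
from h import *
m=optics.camera_model('top');ms=optics.camera_model('scene')
f=lambda u,v:(205+u/6,205+v/6)
c=np.array([.5395,.1735]);u=np.array([-.106,.994]);a=np.array([.994,.106])
for v,l,r in((165,35,238),(285,46,245),(400,57,253)):
    L,vv=f(l,v);Rr,_=f(r,v);p=np.array([onz(m,(L+Rr)/2,vv,.06)[0],tang(m,L,Rr,vv)]);print('top',p,(p-c)@u,(p-c)@a)
g=lambda X,Y:(270+(X-360)*120/436,150+Y*110/570)
e=onz(ms,*g(613,272),.052);print('end dot',e,(e[:2]-c)@u,(e[:2]-c)@a)
s=[onz(ms,*g(*p),0)[:2] for p in((612,338),(660,393))];print('line in scene',[((p-c)@u,(p-c)@a) for p in s])
E
```

```text
top [0.59618403 0.18015695] 0.0006085002917666634 0.05704956377749345
top [0.53289792 0.17503291] 0.002223532861434246 -0.006399976798516631
top [0.47347649 0.1697665 ] 0.0032873893507098153 -0.06602312392609903
end dot [0.6009883  0.18252958 0.052     ] 0.0024576454570299925 0.06207650514332948
line in scene [(np.float64(0.002753085213987162), np.float64(0.06625562668995183)), (np.float64(0.000999365924682331), np.float64(0.1231234131326656))]
```

```bash
python3 -c "
from h import *
print(bot.hand_in())"
```

```text
the job is handed in; nothing more can be done
None
```

I rolled the drum out from the drawer to rest under the pen bridge and handed the job in at about 20 s. By my last camera measurements its centre is about 2 mm past the index line and 6 mm from the line's middle, and its axis is within about 0.03 rad of parallel; the hand-in gave no verdict.

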